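Tip a wipes carton into its bench holder and clamp it

TASK

Slide the tall wipes carton, upright, squarely up against the front edge of its holder, then push its top so that it tips over and lies flat on the holder bed, window up. Push it along the bed until it is fully home and square against the blue back plate, not hanging over the sides, and only then turn the black clamp knob clockwise until it stops tight. Leave the other things on the bench where they are.

Things in the scene. Friction and masses are not known exactly. Their poses are not given: they have to be found in the camera images.
- holder: Fixed grey metal bench holder. Origin on the bench at mid front edge; x runs along the bed to the back plate, y across, z up. Bed: flat, 12 mm high, 170 mm wide, no side walls; its front edge (x=0) is a plain 12 mm step up from the bench. Blue back plate across the full width, front face at x=205 mm, top 70 mm above the bench. The bed runs on to x=265 mm behind it and carries the clamp post.
- back_plate (a point): Point on the front face of the blue back plate, at mid-width, 59.5 mm above the bench (where the middle of the carton's end belongs).
- carton: White carton, blue band near top: 95 mm (x) by 120 (y) by 170 tall (z), 0.25 to 0.5 kg, evenly filled, may land with a thump. Origin: centre of underside. Starts upright on the bench 15 to 50 mm before the holder's front edge, x roughly along the holder's x. Tipped over the step, its foot overhangs the front edge about 10 mm, so its top end is some 45 mm short of the back plate.
- carton_foot (a point): Middle of the carton's lower front edge (the edge of its underside that goes against the holder's front edge); 47.5 mm along the carton's x from its origin. Friction is high: pushed higher than about 50 mm above the bench, the carton may tip instead of sliding.
- carton_top (a point): Centre of the carton's top end face, 170 mm from its origin along its z. This face goes against the back plate.
- carton_window (a point): Middle of the pale blue printed window on the carton's -x face (the face away from the holder at the start), 80 mm above its underside; it ends facing up, 107 mm above the bench.
- clamp (a joint): Swing clamp angle, rad: 0 open (orange toe along the back plate, to the holder's -y); grows clockwise seen from above; dead stop at 1.4, toe to the holder's -x, over the carton. Starts 0 to 0.35. Light friction (0.1 N m), stays where left. Toe: 20 mm wide, 8 thick, reaching 60 mm from the axis, underside 110 mm above the bench (3 mm over the lying carton).
- clamp_knob (a point): On the vertical axis of the round black ribbed clamp knob, 140 mm above the bench, the height to grip it. Knob: 50 mm diameter, from 120 to 156 mm above the bench; axis at x=235 mm, y=0 of the holder. The toe turns with it, just below (110 to 118 mm).
- cleaner_bottle: Bystander: white bottle with blue cap, 52 mm diameter, 120 mm tall, upright; origin at the centre of its base. Leave alone.
- slide_box: Bystander: flat green and white slide box, 70 x 100 x 34 mm; origin at the centre of its underside. Leave alone.
- dish_stack: Bystander: stack of pale culture dishes in one piece, 80 mm diameter, 45 mm tall; origin at the centre of its underside. Leave alone.
Mind the look-alikes: they are no part of the job. There is more than one size of the carton; the job needs the largest.

How it is judged:
On the way, in this order (a step that is already met when the one before it is completed fails the run):
1. the carton stands upright with its lower front edge against the holder's front edge (within 6 mm) (x of carton_foot in the frame of holder above -0.006 m and angle between carton's own z axis and vertical below 0.1 rad), for 0.1 s.
2. the carton lies flat on the bed on its side, window up, top end towards the back plate (angle between carton's own z axis and vertical between 1.51 and 1.63 rad and z of carton_window in the frame of holder between 0.1 and 0.114 m and x of carton_top in the frame of holder above 0.1 m), for 0.2 s.
3. the lying carton is home against the back plate (within 5 mm) and square to it (all of step 2 and x of carton_top in the frame of holder above 0.2 m and angle between the z axis of carton and the x axis of holder, either way round below 0.07 rad), for 0.2 s.
4. the clamp is turned to its stop (value of joint clamp above 1.32 rad), for 0.2 s.
At the end, for the whole second after the job is handed in: Carton at rest, flat on the bed (within 3.5 deg), window up, top end within 5 mm of the back plate and within 4 deg of square, overhanging the bed's sides by at most 5 mm (ends within 30 mm of its middle line); clamp at its stop (above 1.32 rad) (all of step 3 and y of carton in the frame of holder between -0.03 and 0.03 m and y of carton_top in the frame of holder between -0.03 and 0.03 m and value of joint clamp above 1.32 rad and linear speed of carton below 0.02 m/s); the robot touches nothing.
It fails at once if the cleaner bottle is moved more than 25 mm (distance of cleaner_bottle from where it was at the start of the episode above 0.025 m).
It fails at once if the slide box is moved more than 25 mm (distance of slide_box from where it was at the start of the episode above 0.025 m).
It fails at once if the dish stack is moved more than 25 mm (distance of dish_stack from where it was at the start of the episode above 0.025 m).
It also fails if it takes over 58 s, if anything falls off the work surface, if the arm or the gripper's body presses on something with over 40 N, if the wrist force passes 120 N, or if a joint passes its speed limit or range.

ROBOT

A 6-joint arm with a two-finger parallel gripper is mounted at the origin on the work surface. World frame = base frame: x ahead of the robot, y to its left, z up, the work surface at z = 0. Lengths are in m, angles in rad, forces in N, time in s.
With the tool pointing down it reaches from about 0.3 to 0.85 m from the base axis. Payload 5.4 kg.
Tool frame: the origin (TCP) lies on the centre line of the jaws, within the pads' length; the fingertips stand 19 mm ahead of it and the grasp point (between the pads) is the TCP; x points along the fingers, y is the direction in which the jaws open and shut, and the axes are right-handed (so a half turn about x gives the same grasp; the last joint's range is limited). The gripper opens to 85 mm and grips with 20 to 120 N. Pads are 22 mm wide; open, the fingers measure 114 mm over their backs; the gripper's body (76 mm by 85 mm) begins 54 mm behind the grasp point. The pads swing forward as they close: fully open they stand 13 mm farther back than shut.
Start: joints at [1.007, 0.158, 1.597, -0, 1.386, -0.21], TCP at [0.199, 0.539, 0.25] pointing down, gripper open.
Joint ranges: [-2.91, 2.91], [-0.94, 2.29], [0.18, 2.7], [-1.29, 4.43], [0.17, 2.64], [-3, 3]. Speed limits (rad/s): [2.57, 2.57, 3.14, 3.14, 3.14, 3.14].

INTERFACE

Orientations are given as a 3x3 rotation matrix whose columns are the frame's x, y, z axes.
In Python, from rig import monitor, cams, finish_job gives the robot as it stands. The module is installed in compiled form; this text tells all that it offers.
- The arm moves only by the tool move_arm, never from a script. Its argument "plan" is text: rows parted by semicolons, each of 7 numbers parted by spaces: the shift along the world's x, y, z in cm, then the turn, a rotation vector about the world's x, y, z in degrees, then the opening, from 0 (shut) to 1 (fully open). A call has 1 to 8 rows; each row is the pose to reach, as a shift and turn from the pose commanded when the call began; what a row does not reach only later rows make up. A row lasts 1/8 s, in which the tool goes at most 62.5 mm and 10.7 degrees, less where a joint would pass 70% of its speed; a pose out of reach is approached as far as the arm can. A call with a gripper value outside its range is refused whole. The fingers move at their own pace and stop on an object; "grip_force" is the grip in N (left out, the last holds). Time passes only in rows, so rows that repeat a pose let the fingers close. It gives the time, the measured TCP pose, the force and the opening at its end, in the units of the state.
- monitor.get_obs(): the state, without advancing time (a new reading comes with each control period).
- cams.snapshot(name): name is "side" or "top"; returns (picture, depth): 400x640x3 uint8, blue, green, red; 400x640 float32, m along the optical axis (not along the pixel's ray), 0 where there is no reading.
- cams.camera_model(name): a dict with "vertical_fov" (degrees; the focal length in pixels is half the picture's height over the tangent of half this angle, whatever the lens; pixels are square), "cx", "cy" (the principal point, pixels), "R" (3x3) and "t" (3): a world point X has camera coordinates R X + t. Camera axes: x right, y down, z forward; pixel columns grow to the right and rows downward; lengths in m; the calibration is good to about 2 mm. A picture is of the moment at which its call begins. camera_model takes no time and is no camera call.
- finish_job(): hands the job in, once; it reports no verdict.
Trained networks look in the newest picture that a camera, given by its name, has taken for a name from the list of things; names that differ only in an ending like _2 or _b are one class to them, and where a whole thing is asked for, a point or a joint stands for the part that bears it (a point fixed in the world has none). Each returns a list of dicts, best first, with "score" (0 to 1); they miss things now and then, are a little off and sometimes report something else, mostly with a low value. They report only what shows in the picture. A call takes as long as a camera call. They do not tell look-alikes from the thing itself.
- cams.spot_in(camera, query): "bbox" ([left, top, width, height] in pixels, round what is visible of it).
- cams.tip_of(camera, query): "centre" ([column, row] in pixels: a listed point, or the origin of a listed thing).
The state is a dict: "time": time; "qpos": joint angles; "dq": joint speeds; "joint_efforts": joint torques, N m; "ee_pos": TCP position; "ee_rot": TCP orientation; "ft_force": force on the tool from outside, world axes, zero at the start; "wrist_torque": the same for the moment, N m; "width": finger opening in m.
Only numpy, scipy, OpenCV 4.12 (cv2) and the standard library are available. Lean on these libraries where they do the work, as an engineer would, in place of code of your own. Each camera call takes 0.05 s, during which the arm holds its last target.

## Working session

There is one attempt and no reset: what is moved stays moved. The work goes in short steps, Python scripts to look and compute and a tool call to move; the robot and the scene stay as the last step left them, time stands still between calls to the robot, and variables do not carry over. Pictures are saved under pics/ and viewed, and the job is handed in when it is done.

Besides the shell and the picture viewer there is one more tool, called as name(argument=value, ...), one argument or row to a line, values as JSON. move_arm: Moves the arm, as the interface text tells. Its arguments: {"type":"object","properties":{"plan":{"type":"string"},"grip_force":{"type":"number"}},"required":["plan"]}

```bash
mkdir -p pics; cat > h.py <<'E'
import numpy as np, cv2
from rig import monitor, cams, finish_job
def snap(n,f=None):
    p,d=cams.snapshot(n)
    if f: cv2.imwrite('pics/'+f,p)
    return p,d
def model(n):
    m=cams.camera_model(n); f=200/np.tan(np.radians(m['vertical_fov'])/2)
    return f,m['cx'],m['cy'],np.array(m['R']),np.array(m['t'])
def cloud(n,d):
    f,cx,cy,R,t=model(n)
    v,u=np.mgrid[0:400,0:640]
    P=np.stack([(u-cx)/f*d,(v-cy)/f*d,d],-1)
    W=(P-t)@R
    W[d<=0]=np.nan
    return W
def proj(n,X):
    f,cx,cy,R,t=model(n)
    c=np.atleast_2d(X)@R.T+t
    return np.c_[c[:,0]/c[:,2]*f+cx,c[:,1]/c[:,2]*f+cy]
E
python3 - <<'E'
from h import *
for n in ['side','top']:
    p,d=snap(n,n+'0.png'); m=cams.camera_model(n); print(n,m['vertical_fov'],m['cx'],m['cy'],(-np.array(m['R']).T@m['t']).round(3))
    np.save(n+'0.npy',cloud(n,d))
    for q in ['carton','holder','clamp_knob','cleaner_bottle','slide_box','dish_stack']:
        print(q,[(b['bbox'],round(b['score'],2)) for b in cams.spot_in(n,q)][:4])
o=monitor.get_obs();print(o['time'],o['ee_pos'],o['ee_rot'],o['width'])
E
```

```text
side 44.966870113978004 325.1984050416288 194.79971562874985 [-0.059 -0.739  0.839]
carton [([166.7, 154.2, 47.0, 63.8], 0.96), ([231.0, 127.1, 57.3, 77.4], 0.84), ([296.3, 126.4, 32.6, 55.4], 0.58)]
holder [([257.2, 190.3, 114.3, 89.4], 0.56)]
clamp_knob [([313.8, 202.6, 40.6, 27.8], 0.83)]
cleaner_bottle [([354.3, 141.3, 19.8, 43.4], 0.84)]
slide_box [([428.9, 255.2, 51.6, 50.7], 0.79), ([353.7, 140.0, 20.7, 45.7], 0.47)]
dish_stack [([328.0, 308.0, 45.5, 52.5], 0.97)]
top 44.22080039871521 322.45535748432286 197.80334148110578 [ 0.388 -0.082  1.469]
carton [([205.1, 189.6, 51.5, 56.4], 0.81), ([214.0, 142.7, 45.1, 46.1], 0.77), ([183.3, 260.2, 44.4, 45.6], 0.74), ([259.0, 194.1, 98.5, 60.8], 0.65)]
holder [([261.6, 192.0, 94.1, 63.5], 0.87)]
clamp_knob [([337.2, 217.8, 18.0, 23.8], 0.92)]
cleaner_bottle [([272.3, 128.8, 16.2, 17.4], 0.71)]
slide_box []
dish_stack [([396.1, 257.2, 29.7, 31.0], 0.71)]
0.7 [0.19924611 0.53937608 0.25031638] [[ 2.39538024e-05  3.46466158e-01  9.38062472e-01]
 [ 2.67096991e-05  9.38062472e-01 -3.46466158e-01]
 [-9.99999999e-01  3.33545483e-05  1.32161562e-05]] 0.08550284076177946
```

View pics/side0.png

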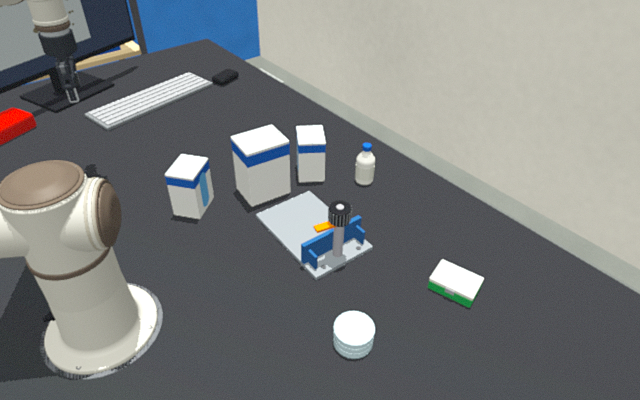

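View pics/top0.png

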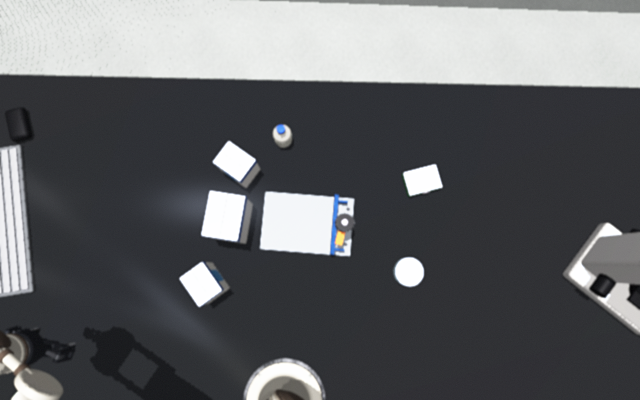

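The two pictures show the large carton at side (262,165) / top (228,217), with small look-alike cartons on either side of it. The holder runs to the right in the top view (bed 262–335, blue plate at column 335, knob at (345,222)). The bottle is at (282,135), the slide box at (422,180) and the dishes at (409,271).

```bash
python3 - <<'E'
from h import *
W=np.load('top0.npy'); S=np.load('side0.npy'); p=cv2.imread('pics/top0.png'); ps=cv2.imread('pics/side0.png')
def rect(pts):
    r=cv2.minAreaRect((pts[:,:2]*1000).astype(np.float32)); return np.round(r[0],1),np.round(r[1],1),round(r[2],2),np.round(cv2.boxPoints(r),0).tolist()
def largest(m):
    n,l,s,c=cv2.connectedComponentsWithStats(m.astype(np.uint8),connectivity=4); return [l==i for i in range(1,n) if s[i,4]>80]
for z in (0.17,):
    for nm,C in (('top',W),('side',S)):
        for m in largest((np.abs(C[...,2]-z)<0.008)): print(nm,z,rect(C[m]),C[m][:,2].mean().round(4),m.sum())
for nm,C in (('top',W),('side',S)):
    for m in largest((C[...,2]>0.09)&(C[...,2]<0.165)): print(nm,rect(C[m]),np.median(C[m],0).round(3),m.sum())
# bed: bright pixels at low z
for nm,C,im in (('top',W,p),('side',S,ps)):
    g=im.min(2)
    for m in largest((C[...,2]>0.005)&(C[...,2]<0.02)&(g>110)): print(nm,'bed',rect(C[m]),C[m][:,2].mean().round(4),m.sum())
    b=(im[...,0].astype(int)-im[...,2]>50)&(C[...,2]<0.09)&(C[...,2]>0.02)
    for m in largest(b): print(nm,'blue',rect(C[m]),C[m][:,2].max(),m.sum())
    o=(im[...,2].astype(int)-im[...,0]>100)&(C[...,2]<0.14)&(C[...,2]>0.09)
    if o.sum()>5: print(nm,'orange',o.sum(),rect(C[o]),C[o].mean(0))
for n in ('top','side'):
    snap(n)
    W2=W if n=='top' else S
    for q in ['clamp_knob','back_plate','carton_foot','carton_top','holder']:
        print(n,q,[(np.round(b['centre'],1).tolist(),round(b['score'],2)) for b in cams.tip_of(n,q)][:4])
E
```

```text
top 0.17 (array([511.6, 164.3]), array([ 95.8, 120.4]), 82.09, [[445.0, 125.0], [565.0, 109.0], [578.0, 203.0], [459.0, 220.0]]) 0.1705 1645
top 0.17 (array([ 419.4, -874.8]), array([ 61.9, 129.6]), 86.82, [[353.0, -902.0], [482.0, -909.0], [486.0, -848.0], [356.0, -840.0]]) 0.1702 171
top 0.17 (array([ 319.5, -915.8]), array([31.5, 62.4]), 82.99, [[287.0, -928.0], [349.0, -935.0], [352.0, -904.0], [290.0, -896.0]]) 0.1708 188
side 0.17 (array([1888.9,  168.2]), array([ 31.9, 774.8]), 0.29, [[1871.0, 556.0], [1875.0, -219.0], [1907.0, -219.0], [1903.0, 556.0]]) 0.1699 751
side 0.17 (array([ 480.8, 1106.2]), array([252.6,  22. ]), 18.98, [[358.0, 1076.0], [365.0, 1055.0], [604.0, 1137.0], [597.0, 1158.0]]) 0.17 260
side 0.17 (array([ 177.6, 1003.2]), array([166.4,  19.6]), 19.35, [[96.0, 985.0], [102.0, 966.0], [259.0, 1022.0], [253.0, 1040.0]]) 0.1698 253
side 0.17 (array([511.5, 161.7]), array([100.5, 121.3]), 82.09, [[445.0, 120.0], [565.0, 104.0], [578.0, 203.0], [458.0, 220.0]]) 0.168 1032
side 0.17 (array([ -2.4, -42.7]), array([ 53.5, 128.1]), 85.35, [[-68.0, -64.0], [59.0, -75
[... 5442 characters left out ...]
80.0, -167.0], [485.0, -145.0], [445.0, -135.0]]) [ 0.45996092 -0.15208836  0.11609714]
top clamp_knob [([345.5, 223.8], 0.61)]
top back_plate [([330.6, 225.7], 0.71)]
top carton_foot [([248.8, 161.2], 0.75), ([203.0, 288.2], 0.73), ([246.6, 221.8], 0.63)]
top carton_top [([234.5, 159.8], 0.8), ([201.1, 287.2], 0.78), ([223.1, 215.7], 0.59)]
top holder [([262.9, 219.9], 0.95)]
side clamp_knob [([338.6, 212.4], 0.82)]
side back_plate [([328.9, 230.0], 0.66)]
side carton_foot [([270.6, 197.8], 0.96), ([452.7, 284.4], 0.41)]
side carton_top [([185.1, 164.6], 0.92), ([257.3, 138.1], 0.88), ([310.6, 135.3], 0.74)]
side holder [([258.0, 135.5], 0.7), ([281.9, 203.9], 0.57), ([269.8, 195.2], 0.53)]
```

```bash
cat >> h.py <<'E'
from scipy.spatial.transform import Rotation as Ro
a=np.radians(3.5); H=np.array([-np.sin(a),-np.cos(a),0]); HY=np.array([np.cos(a),-np.sin(a),0]); O=np.array([.5155,.078,0])
def toh(X): X=np.asarray(X)-O; return np.stack([X@H,X@HY,X[...,2]],-1)
def fromh(x,y,z): return O+x*H+y*HY+np.array([0,0,z])
def Rt(t,s):
    t=np.radians(t); x=H*np.cos(t)-np.array([0,0,np.sin(t)]); y=s*HY
    return np.stack([x,y,np.cross(x,y)],1)
def go(Rtarget,ptarget):
    o=monitor.get_obs(); R0=np.array(o['ee_rot'])
    rv=Ro.from_matrix(Rtarget@R0.T).as_rotvec(degrees=True)
    return ((np.array(ptarget)-o['ee_pos'])*100).round(2),rv.round(2),round(np.linalg.norm(rv),1)
E
python3 - <<'E'
from h import *
o=monitor.get_obs(); q=o['qpos']; R0=np.array(o['ee_rot']);print(np.round(q,3))
def fk(q,C=np.eye(3),s4=1,s6=1): return (Ro.from_euler('z',q[0])*Ro.from_euler('y',q[1]+q[2])*Ro.from_euler('z',s4*q[3])*Ro.from_euler('y',q[4])*Ro.from_euler('z',s6*q[5])).as_matrix()@C
C=fk(q).T@R0; print(C.round(3))
for s in (1,-1):
    for q1 in (.6,.8):
        M=(Ro.from_euler('z',q1)*Ro.from_euler('y',1.9)).as_matrix().T@Rt(40,s)@C.T
        e=Ro.from_matrix(M).as_euler('ZYZ'); print(s,q1,e.round(2), go(Rt(40,s),fromh(-.2,-.009,.25)))
E
```

```text
[ 1.007  0.158  1.597 -0.     1.386 -0.21 ]
[[-0. -1. -0.]
 [ 0.  0. -1.]
 [ 1. -0.  0.]]
1 0.6 [-0.67  1.81  0.69] (array([ 3.195e+01, -2.612e+01, -3.000e-02]), array([-44.7 , -29.16, -68.26]), np.float64(86.6))
1 0.8 [-0.56  1.92  0.86] (array([ 3.195e+01, -2.612e+01, -3.000e-02]), array([-44.7 , -29.16, -68.26]), np.float64(86.6))
-1 0.6 [-0.67  1.81 -2.45] (array([ 3.195e+01, -2.612e+01, -3.000e-02]), array([-31.44,  48.2 ,  99.05]), np.float64(114.6))
-1 0.8 [-0.56  1.92 -2.29] (array([ 3.195e+01, -2.612e+01, -3.000e-02]), array([-31.44,  48.2 ,  99.05]), np.float64(114.6))
```

move_arm(
  plan="8 -5.5 0 -11 -7.3 -17 1; 16 -11 0 -22 -14.6 -34 1; 24 -16.5 0 -33 -21.9 -51 1; 31.5 -22 0 -44.7 -29.2 -68.3 1; 31.5 -22 0 -44.7 -29.2 -68.3 1; 31.5 -22 0 -44.7 -29.2 -68.3 1; 31.5 -22 0 -44.7 -29.2 -68.3 1; 31.5 -22 0 -44.7 -29.2 -68.3 1",
)

```text
time: 2.3
ee_pos: [0.515, 0.3186, 0.2502]
ee_rot: [[-0.045, 0.998, -0.036], [-0.763, -0.057, -0.644], [-0.645, -0.001, 0.764]]
ft_force: [0.3, -0.2, -0.3]
width: 0.0852
```

move_arm(
  plan="0 0 -6 0 0 0 1; 0 0 -12 0 0 0 1; 0 0 -18 0 0 0 1; 0 -1 -21 0 0 0 1; 0 -3 -21 0 0 0 1; 0 -4 -21 0 0 0 1; 0 -4 -21 0 0 0 1",
)

```text
time: 3.18
ee_pos: [0.5147, 0.2792, 0.041]
ee_rot: [[-0.041, 0.999, -0.031], [-0.76, -0.052, -0.647], [-0.648, -0.003, 0.761]]
ft_force: [0.0, 0.7, -0.5]
width: 0.0853
```

```bash
cat >> h.py <<'E'
def carton_top(f=None,z=.17):
    p,d=snap('top',f); W=cloud('top',d)
    m=(np.abs(W[...,2]-z)<.008)&(W[...,1]>-.3)&(W[...,1]<.4)&(W[...,0]>.35)&(W[...,0]<.65)&(p.min(2)>90)
    n,l,s,c=cv2.connectedComponentsWithStats(m.astype(np.uint8)); i=1+np.argmax(s[1:,4]); P=W[l==i]
    r=cv2.minAreaRect((P[:,:2]*1000).astype(np.float32)); b=cv2.boxPoints(r)/1000
    print('ctr h',(toh(np.r_[np.array(r[0])/1000,z])*1000).round(1),np.round(r[1],1),'ang',round(r[2],2),'z',P[:,2].mean().round(4),'\ncorners h',(toh(np.c_[b,np.full(4,z)])*1000).round(1).tolist())
    return p,W
E
python3 - <<'E'
from h import *
carton_top('t1.png'); snap('side','s1.png')
o=monitor.get_obs(); print(o['ee_pos'],(toh(o['ee_pos'])*1000).round(1),o['ft_force'],o['qpos'].round(2) if hasattr(o['qpos'],'round') else o['qpos'])
E
```

```text
ctr h [-86.   -9.4 170. ] [ 97.  120.2] ang 82.41 z 0.1707 
corners h [[-41.9, -72.8, 170.0], [-33.3, 47.1, 170.0], [-130.1, 54.0, 170.0], [-138.7, -65.9, 170.0]]
[0.51471161 0.28003688 0.04107203] [-201.6  -13.1   41.1] [0.26256803 0.05423793 0.33327052] [ 0.59  0.89  1.24 -0.65  1.62  0.82]
```

View pics/s1.png

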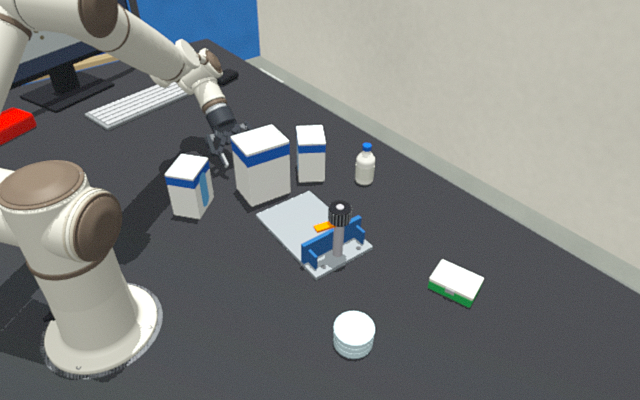

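View pics/t1.png

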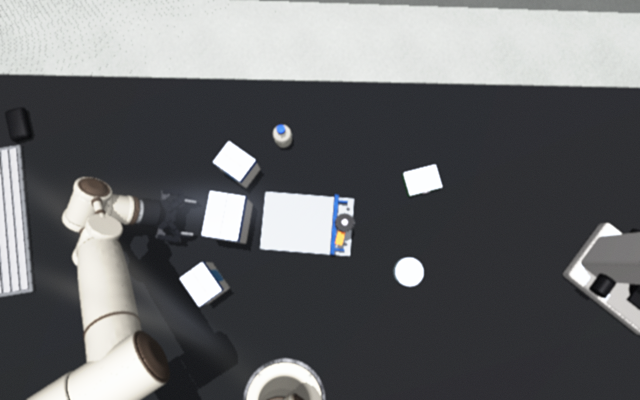

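The gripper stands open behind the large carton (top view (185,217)) and is clear of both small cartons.

move_arm(
  plan="0.2 -1.5 0 0 0 -0.4 1; 0.2 -2.8 0 0 0 -0.4 1; 0.2 -3.6 0 0 0 -0.4 1; 0.1 -4.3 0 0 0 -0.4 1; 0.1 -5 0 0 0 -0.4 1; 0 -5.6 0 0 0 -0.4 1; 0 -6.2 0 0 0 -0.4 1; 0 -6.2 0 0 0 -0.4 1",
)

```text
time: 4.28
ee_pos: [0.5142, 0.217, 0.0403]
ee_rot: [[-0.047, 0.998, -0.035], [-0.761, -0.058, -0.646], [-0.647, -0.004, 0.762]]
ft_force: [-0.0, 0.0, -0.3]
width: 0.0854
```

```bash
python3 - <<'E'
from h import *
carton_top('t2.png')
o=monitor.get_obs(); print((toh(o['ee_pos'])*1000).round(1),o['ft_force'])
E
```

```text
ctr h [-80.   -6.8 170. ] [ 96.2 120.6] ang 85.07 z 0.1707 
corners h [[-33.4, -68.3, 170.0], [-30.4, 52.3, 170.0], [-126.5, 54.7, 170.0], [-129.6, -65.9, 170.0]]
[-138.8   -9.7   40.3] [-0.23199078  0.59331311  1.40925121]
```

move_arm(
  plan="0 -0.7 0 0 0 -0.2 1; -0.1 -1.4 0 0 0 -0.2 1; -0.1 -2.0 0 0 0 -0.2 1; -0.2 -2.5 0 0 0 -0.2 1; -0.2 -2.9 0 0 0 -0.2 1; -0.2 -3.1 0 0 0 -0.2 1; -0.2 -3.1 0 0 0 -0.2 1",
)

```text
time: 5.2
ee_pos: [0.5121, 0.186, 0.0403]
ee_rot: [[-0.05, 0.998, -0.037], [-0.761, -0.062, -0.646], [-0.647, -0.004, 0.762]]
ft_force: [-0.2, 0.2, -0.4]
width: 0.0856
```

```bash
python3 - <<'E'
from h import *
carton_top('t3.png');snap('side','s3.png')
o=monitor.get_obs(); print((toh(o['ee_pos'])*1000).round(1),o['ft_force'])
E
```

```text
ctr h [-50.4  -6.2 170. ] [ 96.4 120.6] ang 86.72 z 0.1707 
corners h [[-2.0, -66.3, 170.0], [-2.4, 54.3, 170.0], [-98.8, 53.9, 170.0], [-98.4, -66.7, 170.0]]
[-107.7  -10.    40.3] [ 0.31863822 -0.34150817 -0.43437353]
```

move_arm(
  plan="0 -0.1 0 0 0 0 1; 0 -0.2 0 0 0 0 1; 0 -0.3 0 0 0 0 1; 0 -0.4 0 0 0 0 1; 0 -0.4 0 0 0 0 1",
)

```text
time: 5.92
ee_pos: [0.5123, 0.1823, 0.0403]
ee_rot: [[-0.049, 0.998, -0.037], [-0.76, -0.062, -0.646], [-0.648, -0.004, 0.762]]
ft_force: [-0.9, 1.4, 0.6]
width: 0.0853
```

```bash
python3 - <<'E'
from h import *
carton_top('t4.png');snap('side','s4.png')
o=monitor.get_obs(); print((toh(o['ee_pos'])*1000).round(1),o['ft_force'])
E
```

```text
ctr h [-46.7  -5.6 170. ] [ 95.7 120.2] ang 86.41 z 0.1707 
corners h [[1.1, -65.8, 170.0], [1.3, 54.4, 170.0], [-94.4, 54.6, 170.0], [-94.6, -65.6, 170.0]]
[-103.9   -9.6   40.3] [ 0.62550524  1.13897496 -1.11234105]
```

View pics/s4.png

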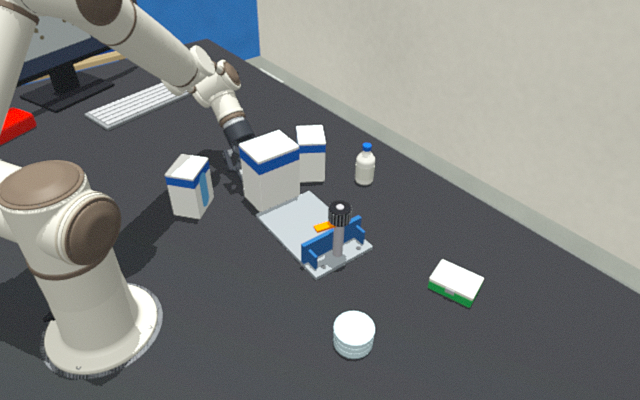

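The carton stands square at the front edge (side view, foot near (262,208)). One small nudge will show whether it's really seated.

move_arm(
  plan="0 -0.1 0 0 0 0 1; 0 -0.2 0 0 0 0 1; 0 -0.2 0 0 0 0 1",
)

```text
time: 6.4
ee_pos: [0.5124, 0.1818, 0.0406]
ee_rot: [[-0.048, 0.998, -0.038], [-0.759, -0.061, -0.649], [-0.65, -0.003, 0.76]]
ft_force: [-1.1, 8.1, 1.9]
width: 0.0855
```

```bash
python3 - <<'E'
from h import *
carton_top('t5.png')
o=monitor.get_obs(); print((toh(o['ee_pos'])*1000).round(1),o['ft_force'])
E
```

```text
ctr h [-46.3  -5.6 170. ] [ 95.9 121. ] ang 86.44 z 0.1705 
corners h [[1.5, -66.2, 170.0], [1.7, 54.8, 170.0], [-94.2, 54.9, 170.0], [-94.3, -66.1, 170.0]]
[-103.4   -9.4   40.5] [-0.8678605   9.31226079  1.43716081]
```

Pushing force rose to about 9 N with no further travel, so the carton is seated and square. Next I back off, raise the tool and push at the top.

move_arm(
  plan="0 2 0 0 0 0 1; 0.4 4 0 0 0 0 1; 0.6 4 6 0 0 0 1; 0.6 4 11 0 0 0 1; 0.6 4 11.5 0 0 0 1; 0.6 2.5 11.5 0 0 0 1; 0.6 1.2 11.5 0 0 0 1; 0.6 1.2 11.5 0 0 0 1",
)

```text
time: 7.45
ee_pos: [0.5173, 0.1905, 0.1538]
ee_rot: [[-0.053, 0.998, -0.036], [-0.761, -0.063, -0.645], [-0.646, -0.007, 0.763]]
ft_force: [0.1, -0.1, -0.1]
width: 0.0848
```

```bash
python3 - <<'E'
from h import *
carton_top('t6.png');snap('side','s6.png')
o=monitor.get_obs(); print((toh(o['ee_pos'])*1000).round(1),o['ft_force'])
E
```

```text
ctr h [-46.6  -5.6 170. ] [ 95.8 120.3] ang 86.43 z 0.1707 
corners h [[1.2, -65.9, 170.0], [1.3, 54.5, 170.0], [-94.5, 54.6, 170.0], [-94.6, -65.8, 170.0]]
[-113.7   -4.7  154.4] [ 1.47673305e-01 -6.39596164e-04  9.76389169e-01]
```

View pics/s6.png

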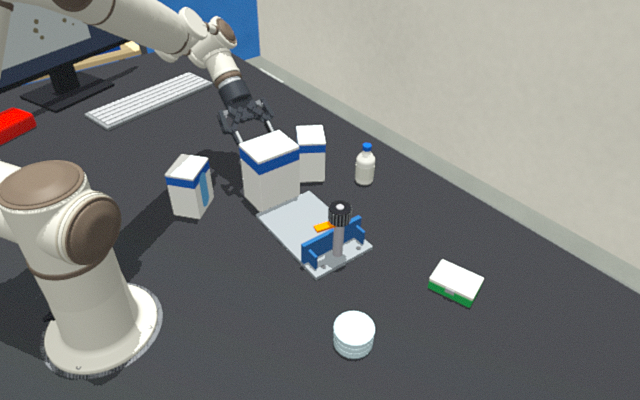

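The fingertips are behind the carton's top edge (side view (255,133)), and the carton is still upright and square.

move_arm(
  plan="-0.1 -1.3 0 0 0 0 1; -0.15 -2.6 0 0 0 0 1; -0.2 -3.9 0 0 0 0 1; -0.3 -5.1 0 0 0 0 1; -0.4 -6.2 0 0 0 0 1; -0.4 -7.2 0 0 0 0 1; -0.5 -8.0 0 0 0 0 1; -0.5 -8.6 0 0 0 0 1",
)

```text
time: 8.55
ee_pos: [0.513, 0.1058, 0.155]
ee_rot: [[-0.05, 0.998, -0.037], [-0.76, -0.062, -0.647], [-0.648, -0.005, 0.762]]
ft_force: [1.2, 0.2, -0.3]
width: 0.0853
```

```bash
python3 - <<'E'
from h import *
snap('side','s7.png')
o=monitor.get_obs(); print((toh(o['ee_pos'])*1000).round(1),o['ft_force'])
E
```

```text
[-27.2  -4.1 155.1] [ 0.42434349  0.07396222 -1.03684918]
```

View pics/s7.png

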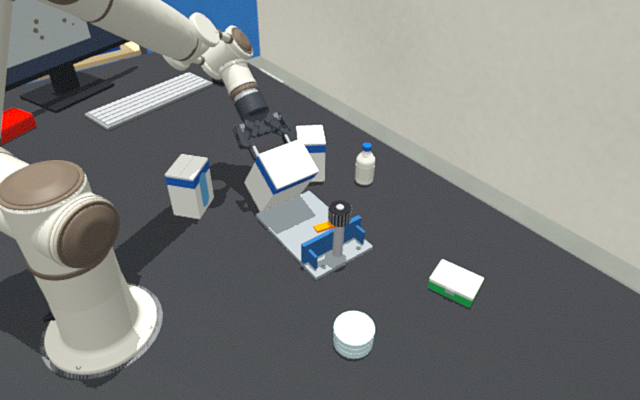

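The carton is tilted about 30° over the bed (side view (282,170)) with almost no contact force, so it may already be falling. I'll follow it a little further.

move_arm(
  plan="0 -0.6 0 0 0 0 1; 0 -1.2 0 0 0 0 1; 0 -1.6 0 0 0 0 1; 0 -1.6 0 0 0 0 1; 0 -1.6 0 0 0 0 1; 0 -1.6 0 0 0 0 1; 0 -1.6 0 0 0 0 1",
)

```text
time: 9.48
ee_pos: [0.5132, 0.0905, 0.1553]
ee_rot: [[-0.049, 0.998, -0.037], [-0.76, -0.061, -0.647], [-0.648, -0.004, 0.762]]
ft_force: [0.2, -0.0, -0.2]
width: 0.0854
```

```bash
python3 - <<'E'
from h import *
snap('side','s8.png');carton_top('t8.png',z=.107)
o=monitor.get_obs(); print((toh(o['ee_pos'])*1000).round(1),o['ft_force'])
E
```

```text
ctr h [ 54.2  -5.6 107. ] [170.2 120.8] ang 86.41 z 0.108 
corners h [[139.2, -66.1, 107.0], [139.4, 54.7, 107.0], [-30.8, 54.9, 107.0], [-31.0, -65.8, 107.0]]
[-12.3  -3.  155.3] [-0.16229308 -0.38291168 -0.19225981]
```

View pics/s8.png

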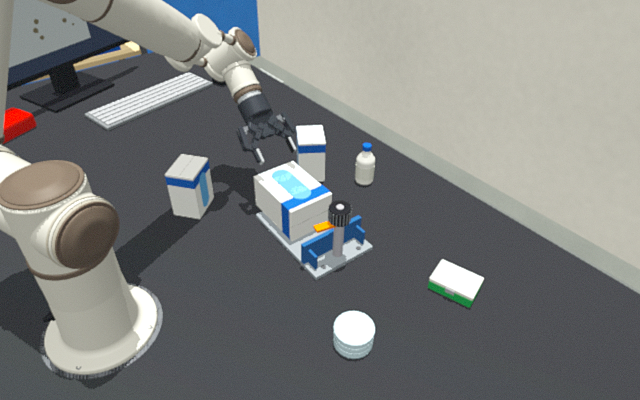

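View pics/t8.png

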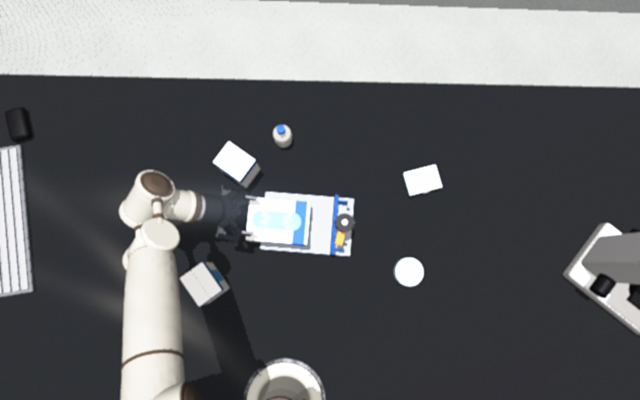

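The carton lies flat on the bed, window up and square (top view 247–311 × 198–247), and needs about 66 mm more. I'll go back, down and then push.

move_arm(
  plan="0.2 4 0 0 0 0 1; 0.3 6.5 -3 0 0 0 1; 0.3 6.5 -8.5 0 0 0 1; 0.3 6.5 -8.5 0 0 0 1; 0.2 5 -8.5 0 0 0 1; 0.2 4 -8.5 0 0 0 1; 0.2 3.2 -8.5 0 0 0 1; 0.2 2.6 -8.5 0 0 0 1",
)

```text
time: 10.58
ee_pos: [0.5158, 0.1159, 0.0715]
ee_rot: [[-0.049, 0.998, -0.039], [-0.76, -0.062, -0.647], [-0.648, -0.002, 0.761]]
ft_force: [-0.5, 4.6, 3.4]
width: 0.0853
```

move_arm(
  plan="0 -0.8 0 0 0 0 1; -0.1 -1.6 0 0 0 0 1; -0.1 -2.4 0 0 0 0 1; -0.2 -3.2 0 0 0 0 1; -0.2 -3.8 0 0 0 0 1; -0.2 -4.4 0 0 0 0 1; -0.2 -4.4 0 0 0 0 1",
)

```text
time: 11.45
ee_pos: [0.5127, 0.0716, 0.0698]
ee_rot: [[-0.051, 0.998, -0.036], [-0.761, -0.062, -0.646], [-0.647, -0.005, 0.762]]
ft_force: [0.4, -0.6, 0.4]
width: 0.0854
```

```bash
python3 - <<'E'
from h import *
carton_top('t9.png',z=.107)
o=monitor.get_obs(); print((toh(o['ee_pos'])*1000).round(1),o['ft_force'])
E
```

```text
ctr h [101.   -5.5 107. ] [170.1 120.4] ang 86.38 z 0.1077 
corners h [[185.9, -65.9, 107.0], [186.2, 54.5, 107.0], [16.1, 54.8, 107.0], [15.8, -65.5, 107.0]]
[ 6.4 -2.5 69.7] [-0.17077171 -0.52561962 -0.02169564]
```

Top end is at about 186, so roughly 19–20 mm remain.

move_arm(
  plan="0 -0.7 0 0 0 0 1; -0.1 -1.3 0 0 0 0 1; -0.1 -1.7 0 0 0 0 1; -0.1 -1.8 0 0 0 0 1; -0.1 -1.9 0 0 0 0 1; -0.1 -2.0 0 0 0 0 1; -0.1 -2.0 0 0 0 0 1",
)

```text
time: 12.38
ee_pos: [0.5123, 0.0523, 0.0704]
ee_rot: [[-0.049, 0.998, -0.037], [-0.761, -0.062, -0.646], [-0.647, -0.004, 0.762]]
ft_force: [-0.3, 0.9, -1.7]
width: 0.0854
```

```bash
python3 - <<'E'
from h import *
carton_top('t10.png',z=.107)
o=monitor.get_obs(); print((toh(o['ee_pos'])*1000).round(1),o['ft_force'])
E
```

```text
ctr h [120.1  -4.6 107. ] [170.1 120.5] ang 86.47 z 0.1077 
corners h [[205.1, -64.9, 107.0], [205.2, 55.6, 107.0], [35.1, 55.7, 107.0], [35.0, -64.8, 107.0]]
[25.8 -1.7 70.4] [ 0.80574387  1.07674762 -1.17104776]
```

move_arm(
  plan="0 -0.1 0 0 0 0 1; 0 -0.2 0 0 0 0 1; 0 -0.3 0 0 0 0 1; 0 -0.3 0 0 0 0 1",
)

```text
time: 12.92
ee_pos: [0.5125, 0.0515, 0.0704]
ee_rot: [[-0.048, 0.998, -0.038], [-0.758, -0.061, -0.649], [-0.651, -0.002, 0.759]]
ft_force: [-2.2, 14.2, 1.8]
width: 0.0855
```

```bash
python3 - <<'E'
from h import *
carton_top('t11.png',z=.107)
o=monitor.get_obs(); print((toh(o['ee_pos'])*1000).round(1),o['ft_force'])
E
```

```text
ctr h [120.5  -4.5 107. ] [170.1 120.3] ang 86.51 z 0.1077 
corners h [[205.5, -64.6, 107.0], [205.5, 55.7, 107.0], [35.4, 55.7, 107.0], [35.4, -64.6, 107.0]]
[26.6 -1.4 70.4] [-1.01454455 12.5914554   2.16610268]
```

Home: 13 N with no movement, square to the plate, and the lateral offset is 5 mm. I back off, lift, and measure the knob and toe.

move_arm(
  plan="0.1 2 0 0 0 0 1; 0.2 5 0 0 0 0 1; 0.2 5 6 0 0 0 1; 0.2 5 12 0 0 0 1; 0.2 5 18 0 0 0 1; 0.2 5 18 0 0 0 1",
)

```text
time: 13.72
ee_pos: [0.5168, 0.1006, 0.2564]
ee_rot: [[-0.042, 0.998, -0.045], [-0.759, -0.061, -0.648], [-0.65, 0.007, 0.76]]
ft_force: [-0.3, 0.4, -0.9]
width: 0.0853
```

```bash
python3 - <<'E'
from h import *
p,W=carton_top('t12.png',z=.107)
ps,d=snap('side','s12.png');S=cloud('side',d)
for n,C,im in (('top',W,p),('side',S,ps)):
    N=fromh(.236,0,.14)
    near=np.hypot(C[...,0]-N[0],C[...,1]-N[1])<.06
    m=near&(np.abs(C[...,2]-.156)<.006); (c,r)=cv2.minEnclosingCircle((C[m][:,:2]*1000).astype(np.float32))
    print(n,m.sum(),np.round(c,1),round(r,1),C[m].mean(0).round(4),'nominal',N.round(4))
    o=(im[...,2].astype(int)-im[...,0]>100)&near&(C[...,2]>.1)
    if o.sum()>5:
        P=C[o]; print(o.sum(),P.mean(0).round(4),cv2.minAreaRect((P[:,:2]*1000).astype(np.float32)))
N=fromh(.236,0,.145)
y=np.radians(30); R=np.stack([[0,0,-1],[np.cos(y),np.sin(y),0],np.cross([0,0,-1],[np.cos(y),np.sin(y),0])],1)
print(go(R,N))
E
```

```text
ctr h [120.5  -4.6 107. ] [170.  120.2] ang 86.47 z 0.1078 
corners h [[205.5, -64.7, 107.0], [205.6, 55.5, 107.0], [35.6, 55.6, 107.0], [35.5, -64.6, 107.0]]
top 266 [ 501.1 -156.8] 26.1 [ 0.5007 -0.1571  0.1566] nominal [ 0.5011 -0.1576  0.14  ]
91 [ 0.4605 -0.147   0.1188] ((460.208740234375, -146.81910705566406), (19.36682891845703, 34.18174362182617), 76.61039733886719)
side 304 [ 500.1 -160.4] 25.9 [ 0.4989 -0.1614  0.1546] nominal [ 0.5011 -0.1576  0.14  ]
137 [ 0.4608 -0.1525  0.116 ] ((462.03607177734375, -152.07981872558594), (24.8148193359375, 40.60784912109375), 84.38710021972656)
(array([ -1.33, -25.74, -10.56]), array([48.98, 11.36, 31.3 ]), np.float64(59.2))
```

View pics/s12.png

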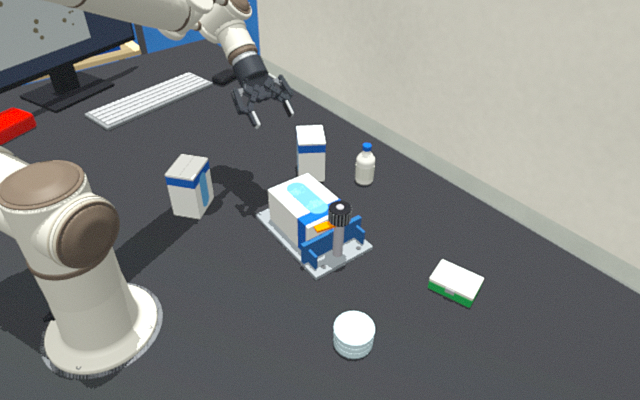

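The carton is home under the clamp. The knob is at side (340,207), and the orange toe is still open (about 0.19 rad). Moving above the knob with the tool pointing down.

move_arm(
  plan="-0.3 -5 1 8 1.9 5.2 1; -0.6 -10 1 16 3.8 10.4 1; -0.9 -15 1 24 5.7 15.6 1; -1.2 -20 1 32 7.6 20.8 1; -1.6 -25.8 1 40 9.5 26 1; -1.6 -25.8 1 49 11.4 31.3 1; -1.6 -25.8 1 49 11.4 31.3 1; -1.6 -25.8 1 49 11.4 31.3 1",
)

```text
time: 14.82
ee_pos: [0.4973, -0.1592, 0.258]
ee_rot: [[-0.005, 0.867, 0.498], [0.001, 0.498, -0.867], [-1.0, -0.004, -0.003]]
ft_force: [0.0, 0.2, 0.4]
width: 0.0853
```

```bash
python3 - <<'E'
from h import *
y=np.radians(30); R=np.stack([[0,0,-1],[np.cos(y),np.sin(y),0],np.cross([0,0,-1],[np.cos(y),np.sin(y),0])],1)
print(go(R,[.5008,-.1575,.145]));print(np.round(monitor.get_obs()['qpos'],2))
E
```

```text
(array([  0.35,   0.17, -11.3 ]), array([-0.07, -0.28,  0.1 ]), np.float64(0.3))
[-0.54  0.02  1.73 -0.    1.4  -1.06]
```

move_arm(
  plan="0.4 0.2 -5 0 0 0 1; 0.4 0.2 -9 0 0 0 1; 0.4 0.2 -11.3 0 0 0 1; 0.4 0.2 -11.3 0 0 0 1; 0.4 0.2 -11.3 0 0 0 0.4; 0.4 0.2 -11.3 0 0 0 0.4; 0.4 0.2 -11.3 0 0 0 0.4; 0.4 0.2 -11.3 0 0 0 0.4",
  grip_force=40,
)

```text
time: 15.82
ee_pos: [0.501, -0.1582, 0.1494]
ee_rot: [[-0.004, 0.865, 0.501], [-0.004, 0.501, -0.865], [-1.0, -0.006, 0.001]]
ft_force: [-10.7, -2.6, 10.4]
width: 0.0487
```

```bash
python3 - <<'E'
from h import *
snap('side','s13.png'); o=monitor.get_obs(); print(o['ee_pos'],o['ft_force'],o['wrist_torque'],o['width'],o['time'])
E
```

```text
[ 0.50099262 -0.15819736  0.1493936 ] [-11.81398995  -2.72227125   9.96156077] [-0.48008083  1.88377611  0.10645733] 0.0491027626614266 15.875
```

View pics/s13.png

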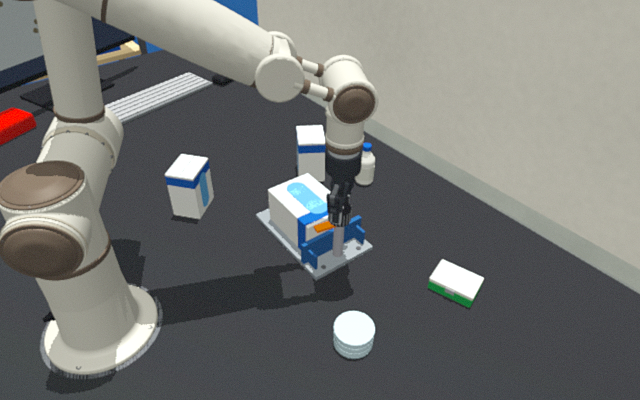

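The fingers hold the knob (width 49 mm, side view (340,205)) with moderate side loads. I'll relax the pose by 2–3 mm and turn clockwise.

move_arm(
  plan="-0.15 0 0.3 0 0 0 0.4; -0.15 0 0.3 0 0 -8 0.4; -0.15 0 0.3 0 0 -16 0.4; -0.15 0 0.3 0 0 -24 0.4",
)

```text
time: 16.38
ee_pos: [0.5003, -0.1583, 0.1497]
ee_rot: [[-0.002, 0.995, 0.101], [-0.004, 0.101, -0.995], [-1.0, -0.002, 0.004]]
ft_force: [0.9, -8.4, -10.5]
width: 0.0484
```

move_arm(
  plan="0 0.1 -0.1 0 0 -8 0.4; 0 0.1 -0.1 0 0 -16 0.4; 0 0.1 -0.1 0 0 -24 0.4; 0 0.1 -0.1 0 0 -32 0.4; 0 0.1 -0.1 0 0 -38 0.4; 0 0.1 -0.1 0 0 -38 0.4",
)

```text
time: 17.12
ee_pos: [0.4998, -0.1581, 0.1496]
ee_rot: [[-0.003, 0.848, -0.53], [-0.004, -0.53, -0.848], [-1.0, -0.0, 0.005]]
ft_force: [-3.8, -9.2, -4.5]
width: 0.0489
```

```bash
python3 - <<'E'
from h import *
snap('side','s14.png');snap('top','t14.png'); o=monitor.get_obs(); print(o['ee_pos'],o['ft_force'],o['wrist_torque'],o['width'],o['time'],np.round(o['qpos'],2))
E
```

```text
[ 0.49976292 -0.15805518  0.14957548] [-4.4724621  -8.78384885 -4.15669152] [-1.41767177  0.78911389 -0.03574493] 0.048806189142029784 17.225 [-0.53  0.13  1.84 -0.01  1.17  0.03]
```

View pics/s14.png

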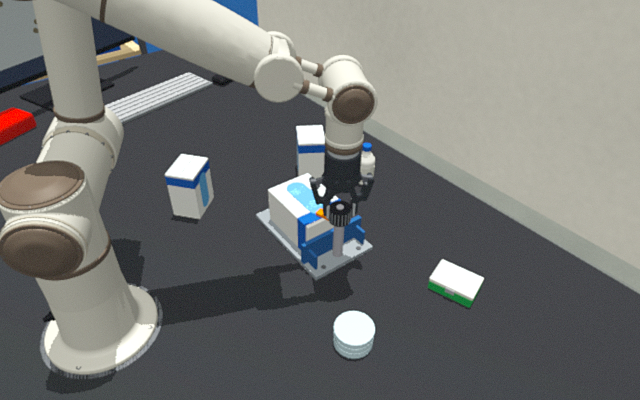

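The toe now points nearly over the carton (side view (322,213)); about 62° have been turned. Next comes the last part, to the stop.

move_arm(
  plan="0 0.1 -0.1 0 0 -3 0.4; 0 0.1 -0.1 0 0 -6 0.4; 0 0.1 -0.1 0 0 -9 0.4; 0 0.1 -0.1 0 0 -11 0.4; 0 0.1 -0.1 0 0 -11 0.4",
)

```text
time: 17.85
ee_pos: [0.4996, -0.1579, 0.1496]
ee_rot: [[-0.004, 0.732, -0.682], [-0.006, -0.682, -0.732], [-1.0, 0.001, 0.007]]
ft_force: [-7.0, -11.5, 0.8]
width: 0.0487
```

```bash
python3 - <<'E'
from h import *
o=monitor.get_obs(); R=np.array(o['ee_rot']);print(np.degrees(np.arctan2(R[1,1],R[0,1])),o['ft_force'],o['wrist_torque'],o['width'],o['time'])
E
```

```text
-42.980058799356016 [ -7.02662479 -11.45373875   0.77509003] [-1.51540512  1.34308593 -0.06984392] 0.048667528761487104 17.85
```

No stop torque yet, so I keep turning.

move_arm(
  plan="0 0.1 0 0 0 -2 0.4; 0 0.1 0 0 0 -4 0.4; 0 0.1 0 0 0 -6 0.4; 0 0.1 0 0 0 -8 0.4",
)

```text
time: 18.35
ee_pos: [0.4999, -0.1575, 0.1496]
ee_rot: [[-0.003, 0.63, -0.776], [-0.007, -0.776, -0.63], [-1.0, 0.004, 0.007]]
ft_force: [-3.6, -12.7, -3.4]
width: 0.0485
```

```bash
python3 - <<'E'
from h import *
snap('side','s15.png');snap('top','t15.png')
o=monitor.get_obs(); R=np.array(o['ee_rot']);print(np.degrees(np.arctan2(R[1,1],R[0,1])),o['ft_force'],o['wrist_torque'],o['width'],o['time'])
p=cv2.imread('pics/s15.png')[150:280,240:400];cv2.imwrite('pics/s15c.png',cv2.resize(p,None,fx=4,fy=4))
E
```

```text
-50.924211263938496 [ -6.03099745 -13.02998365   0.16842619] [-1.79374641  1.15918254  0.34821485] 0.049028908137815304 18.45
```

View pics/s15c.png

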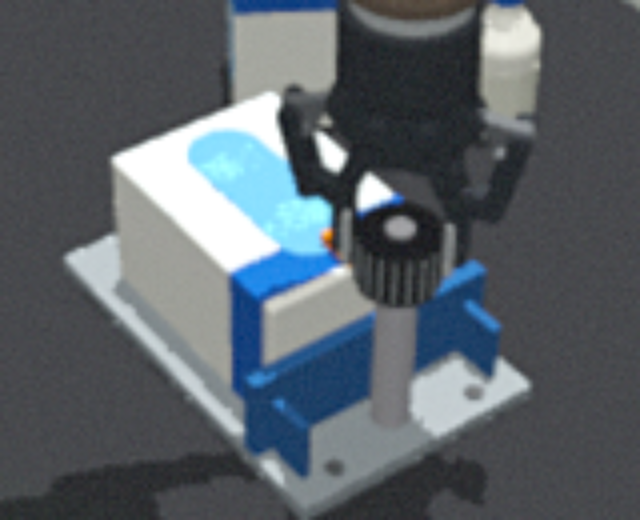

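The toe lies over the carton and the torque has started to rise (0.35 N m). A little more should confirm the stop.

move_arm(
  plan="0 0 0 0 0 -2 0.4; 0 0 0 0 0 -4 0.4; 0 0 0 0 0 -4 0.4",
)

```text
time: 18.82
ee_pos: [0.5011, -0.1566, 0.1495]
ee_rot: [[0.001, 0.576, -0.818], [-0.006, -0.818, -0.576], [-1.0, 0.005, 0.003]]
ft_force: [-0.0, -10.7, -3.7]
width: 0.0488
```

```bash
python3 - <<'E'
from h import *
o=monitor.get_obs(); R=np.array(o['ee_rot']);print(np.degrees(np.arctan2(R[1,1],R[0,1])),o['ft_force'],o['wrist_torque'],o['width'],o['time'])
E
```

```text
-54.840965720036166 [ -0.03743676 -10.71031505  -3.7218862 ] [-1.35882249  0.14589094  0.82833806] 0.048822447654893124 18.825
```

Torque climbed to 0.83 N m, so it's at the stop. Releasing and lifting.

move_arm(
  plan="0 0 0 0 0 1 0.4; 0 0 0 0 0 1 1; 0 0 0 0 0 1 1; 0 0 0 0 0 1 1; 0 0 4 0 0 1 1; 0 0 10 0 0 1 1; -4 0 15 0 0 1 1; -10 0 16 0 0 1 1",
)

```text
time: 19.82
ee_pos: [0.4015, -0.1545, 0.3128]
ee_rot: [[0.005, 0.59, -0.807], [-0.004, -0.807, -0.59], [-1.0, 0.006, -0.002]]
ft_force: [-0.3, -1.9, 0.6]
width: 0.0852
```

move_arm(
  plan="-5 -5 3 0 0 0 1; -10 -10 3 0 0 0 1; -10 -15 3 0 0 0 1; -10 -15 3 0 0 0 1",
)

```text
time: 20.32
ee_pos: [0.2993, -0.3062, 0.3384]
ee_rot: [[-0.001, 0.584, -0.811], [0.0, -0.811, -0.584], [-1.0, -0.001, 0.001]]
ft_force: [0.4, 0.6, -0.4]
width: 0.0854
```

```bash
python3 - <<'E'
from h import *
p,W=carton_top('t16.png',z=.107); ps,d=snap('side','s16.png'); S=cloud('side',d)
N=np.array([.5008,-.1575])
for n,C,im in (('top',W,p),('side',S,ps)):
    near=np.hypot(C[...,0]-N[0],C[...,1]-N[1])<.07
    o=(im[...,2].astype(int)-im[...,0]>80)&near&(C[...,2]>.1)
    P=C[o]
    if len(P)>5:
        D=P.mean(0)[:2]-N; print(n,len(P),P.mean(0).round(4),'angle',np.arctan2(D@H,-(D@HY)).round(3),'->clamp',np.arctan2(-(D@H),-(D@HY)).round(3))
for n,i in(('s',ps[150:280,240:400]),('t',p[170:270,220:380])): cv2.imwrite(f'pics/{n}16c.png',cv2.resize(i,None,fx=4,fy=4))
o=monitor.get_obs();print(o['ee_pos'],o['ft_force'],o['time'])
E
```

```text
ctr h [121.6  -4.6 107. ] [172.  120.6] ang 86.32 z 0.1078 
corners h [[207.4, -65.1, 107.0], [207.8, 55.4, 107.0], [35.8, 56.0, 107.0], [35.4, -64.6, 107.0]]Traceback (most recent call last):
  File "<stdin>", line 9, in <module>
ValueError: matmul: Input operand 1 has a mismatch in its core dimension 0, with gufunc signature (n?,k),(k,m?)->(n?,m?) (size 3 is different from 2)
```

```bash
python3 - <<'E'
from h import *
p,W=carton_top('t17.png',z=.107); ps,d=snap('side','s17.png'); S=cloud('side',d)
N=np.array([.5008,-.1575])
for n,C,im in (('top',W,p),('side',S,ps)):
    near=np.hypot(C[...,0]-N[0],C[...,1]-N[1])<.07
    o=(im[...,2].astype(int)-im[...,0]>80)&near&(C[...,2]>.1)
    P=C[o]
    if len(P)>5:
        D=P.mean(0)[:2]-N; print(n,len(P),P.mean(0).round(4),'clamp',np.arctan2(-(D@H[:2]),-(D@HY[:2])).round(3))
for n,i in(('s',ps[150:280,240:400]),('t',p[170:270,220:380])): cv2.imwrite(f'pics/{n}17c.png',cv2.resize(i,None,fx=4,fy=4))
o=monitor.get_obs();print(o['ee_pos'],o['ft_force'],o['time'])
E
```

```text
ctr h [120.4  -4.5 107. ] [170.3 120.8] ang 86.66 z 0.1077 
corners h [[205.8, -64.6, 107.0], [205.4, 56.1, 107.0], [35.1, 55.6, 107.0], [35.5, -65.1, 107.0]]
top 73 [ 0.5025 -0.1162  0.1185] clamp 1.551
side 56 [ 0.4976 -0.1145  0.118 ] clamp 1.434
[ 0.30119294 -0.30273397  0.33824861] [ 0.31443533  0.23382138 -0.18076971] 20.525
```

View pics/t17c.png

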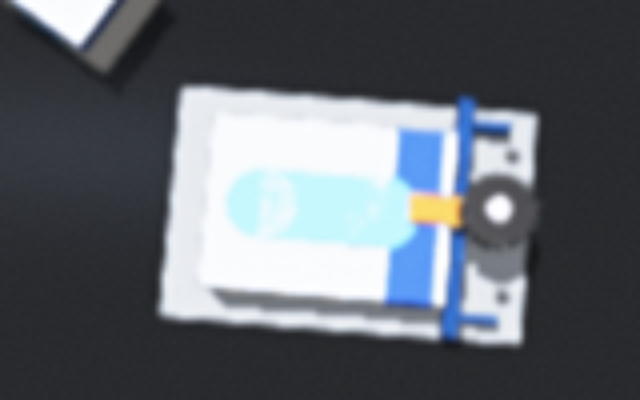

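View pics/s17.png

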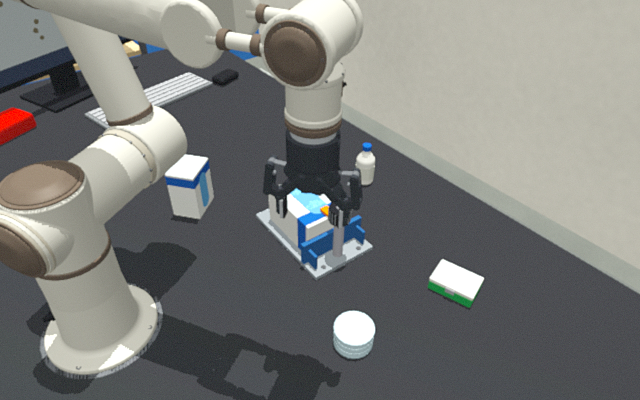

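The toe lies over the carton's middle at top crop (437,208), and the angle measures about 1.43–1.55 rad, so it's at the stop. The carton is flat and square, and the arm is clear of everything at z = 0.34.

```bash
python3 -c "
from rig import finish_job; print(finish_job())"
```

```text
the job is handed in; nothing more can be done
None
```

The job is handed in at about 20.5 s of the 58 s allowed; `finish_job` gives no verdict. I slid the large carton upright and square against the holder's front edge, tipped it onto the bed and pushed it home. Then I turned the knob clockwise to its stop and moved the arm clear.

**Carton, last check:**
- It lies flat with its top surface at 107.7 mm and the window up.
- Its top end measures 205–206 mm along the bed, where the plate is at 205 mm. Pushing it home met 13–14 N with no further movement.
- It is square to within about 0.2°, with its middle about 5 mm off the bed's centre line.

**Clamp, last check:**
- Torque rose to 0.83 N m at the stop.
- The two cameras disagreed on the toe angle: 1.43 rad (side) and 1.55 rad (top), both above the 1.4 rad stop. I put this down to measurement error.
- The knob needed about 80° or more of turn, against the 69° I expected. Either I misjudged the toe's starting angle by about 0.2 rad or the fingers slipped slightly.

**Bystanders:** The bottle, slide box and dish stack look unmoved in the last side picture; I checked this by eye only.

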